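# Clamp a turned pipe stem with the turnbuckle

## Robot

A 6-joint arm with a two-finger parallel gripper is mounted at the origin on the work surface. World frame = base frame: x ahead of the robot, y to its left, z up, the work surface at z = 0. Lengths are in mm, angles in rad, forces in N, time in s.
With the tool pointing down it reaches from about 250 to 725 mm from the base axis. Payload 9.7 kg.
Tool frame: the origin (TCP) lies on the front face of the gripper's body, between the roots of the fingers; the fingertips stand 73 mm ahead of it and the grasp point (between the pads) lies 54 mm ahead of it (env.tcp_to_grasp is the distance from the TCP to the grasp point, in mm); z points along the fingers, y is the line along which they close (so a half turn about z gives the same grasp; the last joint's range is limited). The gripper opens to 85 mm and grips with 20 to 120 N. Pads are 22 mm wide; open, the fingers measure 114 mm over their backs; the gripper's body (76 mm by 85 mm) begins 54 mm behind the grasp point. The pads swing forward as they close: fully open they stand 13 mm farther back than shut.
Start: joints at [1.225, 0.087, 0.176, 1.66, 0, 1.571], TCP at [186.419, 517.441, 303.884] pointing down, gripper open.
Joint ranges: [-3.13, 3.13], [-0.85, 1.81], [-1.15, 1.24], [-2.2, 2.28], [-1.44, 1.52], [-3.14, 3.14]. Speed limits (rad/s): [2.22, 2.22, 2.57, 3.14, 3.14, 3.14].

## Interface

Orientations are given as a rotation vector (axis times angle).
In Python, from bench import env, viewer gives the robot as it stands.
- The arm moves only by the tool drive_tool, never from a script. Its argument "deltas" is a list of rows, each a list of 7 numbers: the turn, a rotation vector about the world's x, y, z in rad, then the shift along the world's x, y, z in cm, then the closure, from -1 (fully open) to 1 (shut), so that 0 is half open. A call has 1 to 8 rows; each row shifts and turns the commanded pose from where the row before left it; what a row does not reach is not made up. A row lasts 1/8 s, in which the tool goes at most 62.5 mm and 10.7 degrees, less where a joint would pass 70% of its speed; a pose out of reach is approached as far as the arm can. A call with a gripper value outside its range is refused whole. The fingers move at their own pace and stop on an object; the grip force is fixed at half the most. Time passes only in rows, so rows that do not move let the fingers close. It gives the time, the measured TCP pose, the force, the opening and the grip force at its end, in the units of the state.
- env.state(): the state, without advancing time (a new reading comes with each control period).
- viewer.grab_frame(name): name is "scene" or "top" or "wrist"; returns (picture, depth): 420x560x3 uint8, red, green, blue; 420x560 float32, mm along the optical axis (not along the pixel's ray), 0 where there is no reading.
- viewer.calibration(name): a dict with "intrinsics" (3x3 intrinsics, pixels), "rvec" (rotation vector, rad) and "tvec" (3), from world to camera coordinates, as OpenCV has them; the wrist camera has in their place "T_tool_cam" (4x4, takes a point from camera to tool coordinates, whose origin is the TCP and whose axes are the flange's). Camera axes: x right, y down, z forward; pixel columns grow to the right and rows downward; lengths in mm; the calibration is good to about 2 mm. A picture is of the moment at which its call begins: read the wrist's pose just before it. calibration takes no time and is no camera call.
- env.hand_in(): hands the job in; it is judged then, once.
Trained networks look in the newest picture that a camera, given by its name, has taken for a name from the list of things; names that differ only in an ending like _2 or _b are one class to them, and where a whole thing is asked for, a point or a joint stands for the part that bears it (a point fixed in the world has none). Each returns a list of dicts, best first, with "confidence" (0 to 1); they miss things now and then, are a little off and sometimes report something else, mostly with a low value. They report only what shows in the picture. A call takes as long as a camera call. They do not tell look-alikes from the thing itself.
- viewer.outline_of(target, camera): "region" (420x560 bool, what is visible of it) and "rect" ([left, top, width, height] in pixels, round what is visible of it).
The state is a dict: "clock": time; "joints": joint angles; "qd": joint speeds; "effort": joint torques, N m; "tool_pos": TCP position; "eef_rot": TCP orientation; "ft_force": force on the tool from outside, world axes, zero at the start; "moment": the same for the moment, N m; "gripper_width": finger opening in mm; "grasp_force": force on a finger pad.
Only numpy, scipy, OpenCV 4.12 (cv2) and the standard library are available. Lean on these libraries where they do the work, as an engineer would, in place of code of your own. Each camera call takes 0.05 s, during which the arm holds its last target. There are 200 camera calls.

## Task

Take the turned wooden stem out of the pigeonhole rack, lay it in the two V blocks of the clamp between its two rubber pads, and let go of it. Then turn the hexagonal turnbuckle sleeve, taking it again as often as needed, so that both jaws draw in together until the stem is firmly nipped between both pads. Leave the other stock in the rack and the bowl and glass base on the bench where they are.

Things in the scene. Friction and masses are not known exactly. Their poses are not given: they have to be found in the camera images.
- stem_mid (a point): Centre of the loose dark-wood stem, 160 mm long (its y axis), ~0.1 kg, same both ways round. Middle 57 mm: square block 28 x 28 (flats square to its x, z). Beyond it round, 26 diameter, to 72 from the centre, then 20 diameter to 80. At the start it lies level in one lane of the rack, an end sticking out of the mouth 33 to 48 mm, axis 26 above the bench.
- rack: Fixed plywood pigeonhole rack, 218 (x) x 135 (y) x 62 mm; origin on the bench under its centre. Three lanes 62 wide along its y, at x = -70, 0, 70, open only at the +y face. Lane floor 12, roof 54 to 62 mm above the bench. Roof covers all but the ends: draw the stem out along the rack's +y by its end, put it down on the bench, then take it by the middle for the clamp.
- blank: Plain square dark-wood blank 24 x 24 x 160 mm (long in its y) in another lane, sticking out likewise; origin under its centre. Leave it.
- slat: Flat dark-wood slat 34 x 160 x 10 mm (long in its y) in the third lane, sticking out likewise; origin under its centre. Leave it.
- bowl_head: Terracotta pipe bowl standing on the bench between rack and clamp, 68 mm diameter, 70 high; origin at the centre of its foot. Leave it.
- glass_base: Green glass pipe base standing at the far side of the bench, 104 mm diameter, 175 high; origin at the centre of its foot. Leave it.
- bed (a point): Point of the fixed clamp where the stem's centre belongs (axes of the clamp: y along stem and sleeve, z up, sleeve on the +x side), 80 mm above the bench. V blocks (90 degrees, open upward) cover 36 to 72 mm either side of it along y, reaching 35 mm out in x and 91 above the bench. Between them the stem's middle is free, down to the base plate 16 above the bench.
- clamp: The clamp: grey base plate 170 (x) x 280 (y) x 16 mm, origin on the bench under its centre, bed point at x = -50, sleeve at x = +50. Two upright jaw plates, 16 thick and 150 wide in x, at y = +116 and -116 with the sleeve at 0, slide in as it turns; tops 99 mm above the bench, 113 behind the pads, 144 at the sleeve's rods.
- sleeve_mid (a point): Centre of the turnbuckle sleeve, a level steel hexagonal bar 100 mm long, 32 across flats, 110 above the bench, 100 mm to +x of the bed point. Its own y is its length and turning axis; its own z stands square to one pair of flats (the other pairs 60 degrees either way). Threaded rods run from both its ends to the jaws.
- sleeve (a joint): Turn of the sleeve, 0 (jaws open, a pair of flats level) to 2.4 rad (stop); starts 0 to 0.5. It grows right-handed about the clamp's +y (its top moves to +x, away from the stem); both jaws draw in 4 mm per rad. Takes 0.12 Nm, 0.25 when tight; stays where left. Pads meet a centred stem at about 1.5 rad; 2.4 is firm, 14 N on each pad.
- cup_left: Rubber pad on the +y jaw: disc 32 mm diameter facing the stem's end; origin at the centre of its face, 80 above the bench, 86 from the bed point with the sleeve at 0. Sprung, 4 N per mm, backs off up to 6 mm.
- cup_right: The same rubber pad on the -y jaw.
Mind the look-alikes: they are no part of the job. Leave any red look-alike of the part that bears stem_mid alone.

How it is judged (in metres and radians):
On the way:
1. the stem lies in both V blocks between the pads, let go, the pads not yet nipping it (distance between stem_mid and bed below 0.009 m and angle between the y axis of stem_mid and the y axis of bed, either way round below 0.08 rad and contact force between the fingers and stem below 0.1 N and value of joint sleeve below 1.3 rad), for 0.2 s.
At the end, for the whole second after the job is handed in: The stem lies in both V blocks, its centre within 6 mm of the bed point and within 0.05 rad of the clamp's axis, each pad pressing on its end with more than 4 N (reached by a centred stem at about 1.75 rad of the sleeve); blank, slat, bowl and glass base within 30 mm of where they were (contact force between each of cup_left, cup_right and stem above 4 N and distance between stem_mid and bed below 0.006 m and angle between the y axis of stem_mid and the y axis of bed, either way round below 0.05 rad and distance of each of blank, slat, bowl_head, glass_base from where it was at the start of the episode below 0.03 m); the robot touches nothing.
It fails at once if the bowl or the glass base is tipped (angle between any of bowl_head, glass_base's own z axis and vertical above 0.5 rad).
It also fails if it takes over 67 s, if anything falls off the work surface, if the arm or the gripper's body presses on something with over 40 N, if the wrist force passes 120 N, or if a joint passes its speed limit or range.

## Working session

There is one attempt and no reset: what is moved stays moved. The work goes in short steps, Python scripts to look and compute and a tool call to move; the robot and the scene stay as the last step left them, time stands still between calls to the robot, and variables do not carry over. Pictures are saved under pics/ and viewed, at most 10 in all, crops included, and the job is handed in when it is done.

Besides the shell and the picture viewer there is one more tool, called after ">>>" as name(argument=value, ...), one argument or row to a line, values as JSON. drive_tool: Moves the arm, as the interface text tells. Its arguments: {"type":"object","properties":{"deltas":{"type":"array","items":{"type":"array","items":{"type":"number"}}}},"required":["deltas"]}

```bash
mkdir -p pics; ls; python3 - <<'E'
from bench import env, viewer
import cv2,numpy as np
s=env.state();print(s['clock'],s['tool_pos'],s['eef_rot'],s['gripper_width'])
a,d=viewer.grab_frame("scene");b,d2=viewer.grab_frame("top")
cv2.imwrite("pics/scene.png",a[:,:,::-1]);cv2.imwrite("pics/top.png",b[:,:,::-1])
for c in("scene","top"):print(viewer.calibration(c))
print(viewer.calibration("wrist"))
E
```

```text
pics
0.0 [186.36955216 517.32702083 303.17433602] [-5.40416919e-01 -3.09453335e+00  2.07461179e-03] 85.26985653870393
{'intrinsics': array([[446.85769801,   0.        , 283.56098233],
       [  0.        , 446.85769801, 214.69873099],
       [  0.        ,   0.        ,   1.        ]]), 'rvec': array([ 2.26901567,  0.89440431, -0.37084636]), 'tvec': array([-406.14265285, -264.22703674, 1595.27733405])}
{'intrinsics': array([[410.9158631 ,   0.        , 284.47163204],
       [  0.        , 410.9158631 , 206.12128327],
       [  0.        ,   0.        ,   1.        ]]), 'rvec': array([ 2.13904834, -2.14296298,  0.10188618]), 'tvec': array([ -48.79617291,  605.81447473, 1046.33229706])}
{'intrinsics': array([[364.33038752,   0.        , 277.89816367],
       [  0.        , 364.33038752, 208.63929084],
       [  0.        ,   0.        ,   1.        ]]), 'T_tool_cam': array([[-3.47156940e-05, -9.62246418e-01, -2.72179775e-01,
         6.92093012e+01],
       [ 9.99999975e-01,  2.67628862e-05, -2.22162666e-04,
         5.81455467e-01],
       [ 2.21059546e-04, -2.72179776e-01,  9.62246393e-01,
        -6.99609558e+01],
       [ 0.00000000e+00,  0.00000000e+00,  0.00000000e+00,
         1.00000000e+00]])}
```

View pics/scene.png

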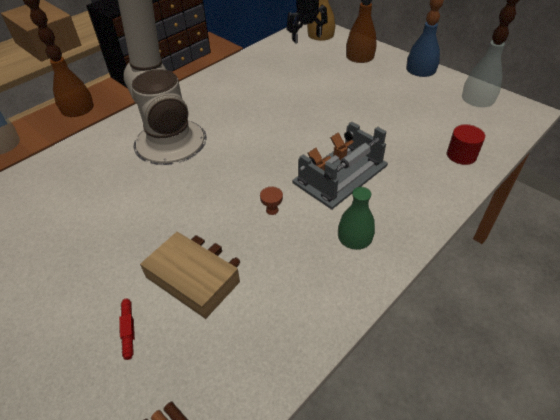

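View pics/top.png

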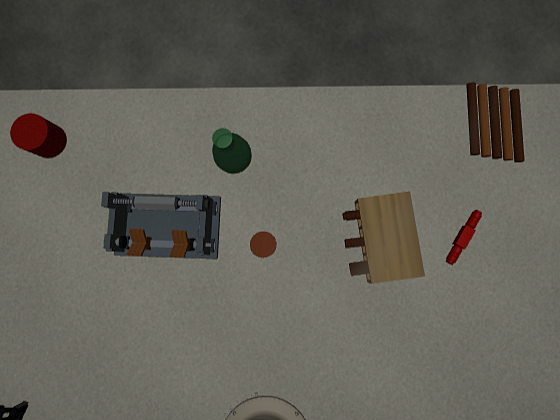

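The scene view shows the rack at (190,270) with three ends sticking out at (197,243), (215,250) and (235,262). The red look-alike lies at (126,327). The bowl is at (271,198), the glass base at (357,220) and the clamp at (340,165). In the top view, the ends are at (350,215), (352,242) and (358,268), and the clamp is at (162,226) with its sleeve at (155,202). I'll measure these next and take an enlarged crop of the mouth.

```bash
cat > h.py <<'E'
from bench import env, viewer
import cv2,numpy as np
from scipy.spatial.transform import Rotation as R
def pose():
    s=env.state();return R.from_rotvec(s['eef_rot']).as_matrix(),np.array(s['tool_pos'])
def cloud(name):
    Rt,t=pose(); a,d=viewer.grab_frame(name);c=viewer.calibration(name);K=c['intrinsics']
    v,u=np.mgrid[:420,:560]
    p=np.stack([(u-K[0,2])*d/K[0,0],(v-K[1,2])*d/K[1,1],d],-1)
    if name=='wrist':
        T=c['T_tool_cam'];w=(p@T[:3,:3].T+T[:3,3])@Rt.T+t
    else:
        Rc=R.from_rotvec(c['rvec']).as_matrix();w=(p-c['tvec'])@Rc
    w[d==0]=np.nan
    return a,w
def proj(name,X):
    c=viewer.calibration(name);return cv2.projectPoints(np.float64(X).reshape(-1,1,3),np.float64(c['rvec']),np.float64(c['tvec']),c['intrinsics'],None)[0][:,0]
E
python3 - <<'E'
from h import *
a,w=cloud("top")
np.save('top.npy',w);np.set_printoptions(precision=1,suppress=True)
for uv in[(300,300),(390,240),(350,215),(352,242),(358,268),(155,202),(139,240),(183,240),(263,244),(232,150)]:print(uv,w[uv[1],uv[0]])
z=w[...,2]
roof=(abs(z-62)<4);roof[:,:340]=0;roof[:,440:]=0;roof=cv2.morphologyEx(roof.astype(np.uint8),cv2.MORPH_OPEN,np.ones((3,3)))>0
q=w[roof][:,:2];print('roof',cv2.minAreaRect(np.float32(q)),np.median(z[roof]))
m=viewer.outline_of
for n in('stem_mid','blank','slat','bowl_head','rack','clamp','sleeve_mid','cup_left','cup_right','glass_base'):
    for o in m(n,'top')[:3]:
        r=o['region'];print(n,round(o['confidence'],2),o['rect'],np.nanmedian(w[r],0))
big=lambda r,c,k:cv2.resize(a[r[0]:r[1],c[0]:c[1],::-1],None,fx=k,fy=k,interpolation=cv2.INTER_CUBIC)
A=big((190,290),(330,430),4);B=big((185,265),(95,230),3)
o=np.zeros((400,800,3),np.uint8);o[:400,:400]=A;o[:240,400:800]=B[:,:400];cv2.imwrite('pics/crop.png',o)
E
```

```text
(300, 300) [359.9 -89.9   3.2]
(390, 240) [ 515.1 -317.7   62.7]
(350, 215) [ 581.2 -220.9   42.2]
(352, 242) [ 511.3 -225.7   34.7]
(358, 268) [ 444.  -241.9   19.4]
(155, 202) [605.7 264.1 127.3]
(139, 240) [515.8 324.   64.2]
(183, 240) [515.3 207.4  72.6]
(263, 244) [505.    3.3  72.4]
(232, 150) [734.9  77.2 126.3]
roof ((523.325927734375, -319.5838623046875), (217.9847412109375, 135.81875610351562), 7.6211419105529785) 61.904563492268885
stem_mid 0.97 [444.1, 208.5, 37.3, 55.5] [ 524.4 -517.3   24.8]
stem_mid 0.51 [133.2, 198.5, 45.0, 13.2] [603.7 266.2 124.4]
stem_mid 0.43 [343.8, 213.8, 15.5, 8.9] [ 579.2 -222.1   36.6]
blank 0.59 [341.5, 238.2, 20.7, 12.6] [ 508.7 -231.    35.6]
blank 0.27 [129.1, 195.5, 51.0, 14.3] [605.2 265.5 124.2]
slat 0.63 [129.7, 195.1, 48.6, 15.5] [605.5 264.7 124.5]
slat 0.51 [351.2, 261.7, 16.7, 13.5] [ 444.1 -243.9   21.9]
bowl_head 0.91 [251.0, 232.1, 26.6, 25.9] [504.8   3.8  70.2]
rack 0.91 [354.1, 193.2, 75.4, 90.3] [ 520.3 -316.4   61.7]
rack 0.36 [248.7, 231.1, 27.2, 26.8] [502.7   3.7  70.2]
clamp 0.8 [98.8, 192.9, 122.8, 65.4] [556.3 272.5  44.1]
sleeve_mid 0.61 [131.1, 193.5, 49.1, 17.1] [605.3 264.4 124.2]
cup_left 0.64 [113.8, 237.1, 14.0, 14.1] [509.7 356.7  88.7]
cup_right 0.53 [191.4, 240.3, 20.0, 11.5] [504.4 177.5  90. ]
glass_base 0.95 [215.5, 127.6, 35.6, 44.1] [733.8  81.9  96. ]
```

View pics/crop.png

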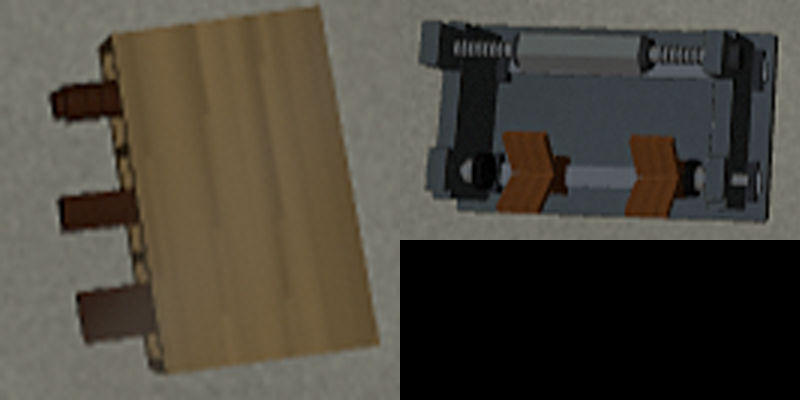

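Three ends could be the stem, in the top view:
- **(350,215):** round with a stepped, narrower tip, top about 39 mm.
- **(352,242):** plain square, top about 36 mm, so this is the blank.
- **(358,268):** wide and flat, top about 22 mm, so this is the slat.

The stem is (350,215), and the enlarged crop shows the stepped tip at (55-75,105). The red look-alike at (464,237) stays untouched.

```bash
python3 - <<'E'
from h import *
np.set_printoptions(precision=3,suppress=True)
Rt,t=pose();print(Rt,t)
w=np.load('top.npy');z=w[...,2];P=w.reshape(-1,3)
f=lambda m:P[m]
box=lambda x0,x1,y0,y1,z0,z1:P[(P[:,0]>x0)&(P[:,0]<x1)&(P[:,1]>y0)&(P[:,1]<y1)&(P[:,2]>z0)&(P[:,2]<z1)]
b=box(450,680,100,430,12,24);print('base',cv2.minAreaRect(np.float32(b[:,:2])))
s=box(580,640,215,315,115,135);print('sleeve',len(s),s.mean(0),s.max(0),np.polyfit(s[:,1],s[:,0],1))
b=box(540,640,-242,-190,25,50);print('stem',len(b),b.min(0),b.max(0),np.polyfit(b[:,1],b[:,0],1),b.mean(0))
E
```

```text
[[-0.941  0.339  0.   ]
 [ 0.339  0.941  0.   ]
 [ 0.     0.    -1.   ]] [186.415 517.434 303.904]
base ((556.8819580078125, 268.06134033203125), (279.9112548828125, 169.8187713623047), 88.00308227539062)
sleeve 529 [604.998 264.419 124.18 ] [622.261 314.78  131.779] [  0.035 595.76 ]
stem 142 [ 568.704 -241.711   25.773] [ 621.295 -203.291   42.856] [ -0.211 535.092] [ 582.102 -223.089   35.354]
```

>>> drive_tool(
  deltas=[
    [0,0,-0.157,4.5,-2.95,0,-0.2],
    [0,0,-0.157,4.5,-2.95,0,-0.2],
    [0,0,-0.157,4.5,-2.95,0,-0.2],
    [0,0,-0.157,4.5,-2.95,0,-0.2],
    [0,0,-0.157,4.5,-2.95,0,-0.2],
    [0,0,-0.157,4.5,-2.95,0,-0.2],
    [0,0,-0.157,4.5,-2.95,0,-0.2],
    [0,0,-0.157,4.5,-2.95,0,-0.2],
  ],
)

```text
clock: 1.65
tool_pos: [547.8, 280.2, 304.0]
eef_rot: [2.261, 2.181, 0.001]
ft_force: [1.3, 0.2, 0.7]
gripper_width: 51.5
grasp_force: 0.0
```

>>> drive_tool(
  deltas=[
    [0,0,0,0,0,0,-0.2],
    [0,0,0,0,0,0,-0.2],
  ],
)

```text
clock: 1.9
tool_pos: [546.3, 281.4, 303.7]
eef_rot: [-2.255, -2.187, 0.001]
ft_force: [0.1, -0.9, 0.4]
gripper_width: 51.1
grasp_force: 0.0
```

```bash
python3 - <<'E'
from h import *
np.set_printoptions(precision=3,suppress=True)
Rt,t=pose();print(Rt[:,1],t,env.state()['gripper_width'])
a,w=cloud('wrist');np.save('wc.npy',w);cv2.imwrite('pics/wc.png',a[:,:,::-1])
P=w.reshape(-1,3)
box=lambda x0,x1,y0,y1,z0,z1:P[(P[:,0]>x0)&(P[:,0]<x1)&(P[:,1]>y0)&(P[:,1]<y1)&(P[:,2]>z0)&(P[:,2]<z1)]
b=box(450,680,100,430,12,22);print('base',cv2.minAreaRect(np.float32(b[:,:2])),np.median(b[:,2]))
s=box(575,640,225,305,105,135);print('sleeve',len(s),np.polyfit(s[:,1],s[:,0],1))
# sleeve profile in clamp coords
y=np.radians(-2.0);X=np.array([np.cos(y),np.sin(y)]);sx=(s[:,:2]-[606.9,266.3])@X
for e in range(-22,22,3):
    q=s[(sx>=e)&(sx<e+3)];print(e+1.5,len(q),np.median(q[:,2]) if len(q) else '')
v=box(465,545,190,350,60,95);vy=(v[:,:2]-[506.9,269.8])@[-X[1],X[0]];vx=(v[:,:2]-[506.9,269.8])@X
print('V y',vy[vy>0].min(),vy.max(),vy[vy<0].max(),vy.min(),'x',np.percentile(vx,[0,2,98,100]))
for e in range(-36,36,6):
    q=v[(vx>=e)&(vx<e+6)&(abs(abs(vy)-54)<14)];print('vx',e+3,len(q),np.median(q[:,2]) if len(q) else '')
E
```

```text
[ 1.    -0.03  -0.001] [546.298 281.435 303.697] 51.1267090576849
base ((558.058349609375, 282.27886962890625), (255.28359985351562, 169.9740753173828), 87.99868774414062) 15.900633717439291
sleeve 4070 [  0.019 599.817]
-20.5 0 
-17.5 150 114.84678083865559
-14.5 458 116.76350535727724
-11.5 418 119.86644422725178
-8.5 429 123.01365839725287
-5.5 438 126.11495448623572
-2.5 331 127.1740240249386
0.5 361 126.42761865470794
3.5 367 125.68500778400542
6.5 376 124.87580209697299
9.5 376 124.19589143725257
12.5 364 123.4441404928356
15.5 2 121.8287799406703
18.5 0 
21.5 0 
V y 37.48294788002298 73.71992522346677 -33.45618820605519 -70.5611388786006 x [-33.84  -31.328  34.763  35.704]
vx -33 153 86.87292853775872
vx -27 304 88.89857053844415
vx -21 359 83.65733660380539
vx -15 471 77.07619430320344
vx -9 508 71.56283870352296
vx -3 482 65.58013225351297
vx 3 292 64.23168357147979
vx 9 403 69.57185724193545
vx 15 420 75.71890848975528
vx 21 444 81.70881734981225
vx 27 461 87.66102228201098
vx 33 497 87.5035872419229
```

View pics/wc.png

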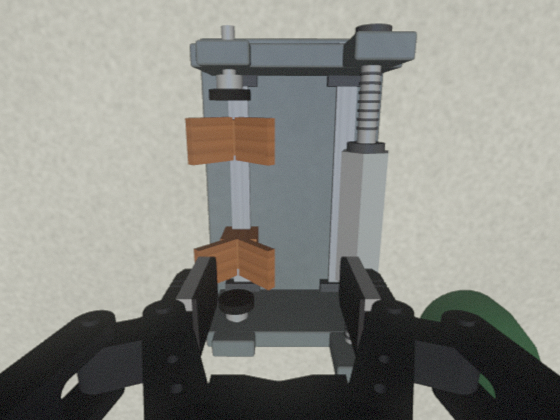

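The wrist view shows the V blocks at (230,140) and (235,262), the pads at (230,95) and (236,300), and the sleeve at (365,215). From the facet slope, the sleeve starts at about 0.24 rad. In the wrist frame, bed is about (508,271.6), sleeve_mid about (608,268), and the clamp's yaw is -2°. Next I go to the rack.

>>> drive_tool(
  deltas=[
    [0,0,0.02,0.4,-5.5,0,-0.2],
    [0,0,0.02,0.4,-5.5,0,-0.2],
    [0,0,0.02,0.4,-5.5,0,-0.2],
    [0,0,0.02,0.4,-5.5,0,-0.2],
    [0,0,0.02,0.4,-5.5,-1.5,-0.2],
    [0,0,0.02,0.4,-5.5,-1.5,-0.2],
    [0,0,0.02,0.4,-5.5,-2.0,-0.2],
    [0,0,0.023,0.4,-5.5,-2.0,-0.2],
  ],
)

```text
clock: 2.95
tool_pos: [578.3, -158.8, 234.0]
eef_rot: [2.065, 2.366, 0.001]
ft_force: [0.9, 0.1, -0.3]
gripper_width: 51.3
grasp_force: 0.0
```

>>> drive_tool(
  deltas=[
    [0,0,0,0.5,-4.5,-2.5,-0.2],
    [0,0,0,0.0,-4.0,-0.8,-0.2],
    [0,0,0,0,0,0,-0.2],
  ],
)

```text
clock: 3.32
tool_pos: [582.9, -244.4, 199.9]
eef_rot: [-2.07, -2.361, 0.001]
ft_force: [-0.0, 0.1, 0.3]
gripper_width: 51.5
grasp_force: 0.0
```

```bash
python3 - <<'E'
from h import *
np.set_printoptions(precision=3,suppress=True)
Rt,t=pose();print(Rt[:,1],t)
a,w=cloud('wrist');np.save('wr.npy',w);cv2.imwrite('pics/wr.png',a[:,:,::-1])
P=w.reshape(-1,3)
c=np.array([523.3,-319.6]);y=np.radians(7.62);X=np.array([np.cos(y),np.sin(y)]);Y=np.array([-X[1],X[0]])
px=(P[:,:2]-c)@X;py=(P[:,:2]-c)@Y
r=(abs(P[:,2]-62)<3)&(py>0)&(py<80);print('roof edge',np.nanpercentile(py[r],99.5),px[r].max(),np.median(P[r,2]))
m=(px>40)&(px<100)&(py>70)&(P[:,2]>15)&(P[:,2]<50)
for e in range(70,124,4):
    k=m&(py>=e)&(py<e+4)
    if k.sum()>5:print(e+2,k.sum(),px[k].min(),px[k].max(),P[k,2].max())
E
```

```text
[ 0.991  0.131 -0.001] [ 582.919 -244.395  199.948]
roof edge 68.4179330757891 110.79145958938386 61.962925218022235
72 220 59.38602347067967 84.9424991199884 40.4616832978422
76 224 59.470417667606036 84.8684685761199 39.85140535634261
80 206 59.509511932697535 84.7246232003476 40.310027626845425
84 227 60.08183906859211 84.64087685476166 40.10043530062853
88 205 60.245226535473556 84.43692135137022 39.464566767864454
92 232 60.34130439978413 85.33828078062788 39.88282424772771
96 228 60.38057775780752 85.20393561564882 39.8870588948422
100 256 60.27876365689059 85.13595754171533 40.31854022449991
104 184 63.06325653696703 82.38709559584791 37.114777154912616
108 158 63.04733936292641 82.30363584960517 36.812425233597196
```

View pics/wr.png

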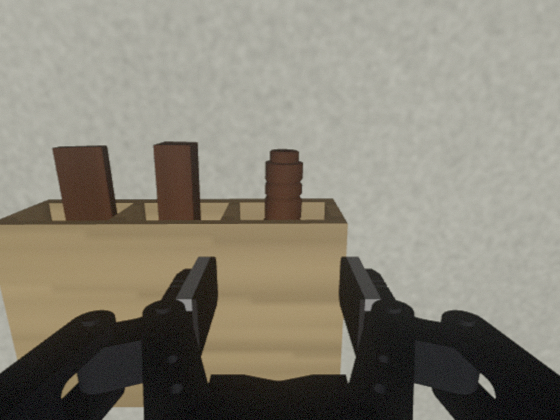

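The stem's stepped tip is at (284,155), to the right of the blank (178,180) and the slat (85,182). It's centred at rack x about 72.5, sticks out about 42 mm and its top is at about 40 mm, all as expected. Next: grasp the end.

>>> drive_tool(
  deltas=[
    [0,0,0,0,2.45,0,-0.2],
    [0,0,0,0,0,-4,-0.2],
    [0,0,0,0,0,-4,-0.2],
    [0,0,0,0,0,-3.5,-0.2],
    [0,0,0,0,0,0,0.6],
    [0,0,0,0,0,0,0.6],
    [0,0,0,0,0,0,0.8],
    [0,0,0,0,0,0,0.8],
  ],
)

```text
clock: 4.38
tool_pos: [583.9, -219.1, 87.2]
eef_rot: [2.069, 2.362, 0.001]
ft_force: [0.0, 0.8, -0.6]
gripper_width: 23.7
grasp_force: 58.8
```

>>> drive_tool(
  deltas=[
    [0,0,0,0,0,0.2,0.8],
    [0,0,0,-0.31,2.3,0,0.8],
    [0,0,0,-0.31,2.3,0,0.8],
    [0,0,0,-0.31,2.3,0,0.8],
    [0,0,0,-0.31,2.3,0,0.8],
    [0,0,0,-0.31,2.3,0,0.8],
    [0,0,0,-0.31,2.3,0,0.8],
    [0,0,0,0,0,0,0.8],
  ],
)

```text
clock: 5.38
tool_pos: [564.5, -78.9, 88.0]
eef_rot: [-2.067, -2.366, -0.0]
ft_force: [-0.3, -0.3, -0.3]
gripper_width: 23.5
grasp_force: 58.8
```

```bash
python3 - <<'E'
from h import *
np.set_printoptions(precision=3,suppress=True)
a,d=viewer.grab_frame('scene')
cv2.imwrite('pics/s2.png',cv2.resize(a[180:330,110:310,::-1],None,fx=4,fy=4))
a,w=cloud('top')
P=w.reshape(-1,3)
c=np.array([523.3,-319.6]);y=np.radians(7.62);X=np.array([np.cos(y),np.sin(y)]);Y=np.array([-X[1],X[0]])
px=(P[:,:2]-c)@X;py=(P[:,:2]-c)@Y
for e in range(66,270,8):
    k=(px>40)&(px<105)&(py>=e)&(py<e+8)&(P[:,2]>12)
    if k.sum()>2:print(e+4,k.sum(),px[k].min(),px[k].max(),np.median(P[k,2]),P[k,2].max())
E
```

```text
70 46 40.54520171671589 104.05481141986256 59.77608522992011 66.41337104941172
86 12 58.23427181179717 76.59864511433341 35.198294959461506 37.911218624135856
94 26 56.442378839617085 81.18287565441618 36.21340745782838 39.908812811395116
102 29 56.68747066726913 79.56142629050223 37.631031798421446 41.72917897685187
110 28 56.05400883181747 79.57603900251057 36.15045357168744 41.364024783724076
118 30 56.155371555545194 81.91536953857363 35.177923964861066 40.19884502781978
126 29 56.42413716682676 79.34814618441102 38.11928800264888 41.12521211808708
134 25 58.261948840574746 80.17209763205243 35.514265959842824 43.396106709211814
142 18 54.98114045499289 72.20983878587863 39.989745276945925 43.85586398957567
150 5 55.199976001060854 59.87579514512128 38.900257897560024 41.79225526354269
166 6 69.15160265748894 80.59835378381196 461.0820184571694 463.96880544687394
174 116 43.82446421045743 104.60898441006097 474.2505776903922 492.0356766896072
182 184 40.20984583765187 104.96073970553525 487.42870725575625 500.5947251361759
190 202 40.27233557233256 104.01411740366376 496.2406705341237 503.7579546877663
198 204 40.297570666286944 103.83444004914094 496.8865040776236 503.1542949376457
206 211 40.108062679463416 104.75319638295397 491.52289875260226 503.7778046697555
214 213 40.015933408521406 104.79923106797897 491.1687234236089 495.3955897622404
222 212 40.932676569815236 104.26233483875782 491.1670317085035 495.1444330758679
230 211 41.06305321351071 104.85061902314425 491.24282988440007 501.4786567920519
238 207 40.34044107915517 104.29238640722211 491.59385246920664 504.42476635298533
246 212 40.0260232191831 104.79729412614914 491.42366242358236 504.6262949913043
254 212 40.449093757894644 104.51259571631648 492.196684713109 503.7528934274576
262 219 40.30912792186239 104.75957619486283 494.2253439667328 503.14586003841663
270 227 40.164717363952974 104.70016225229371 499.36096486550616 505.716687994174
```

View pics/s2.png

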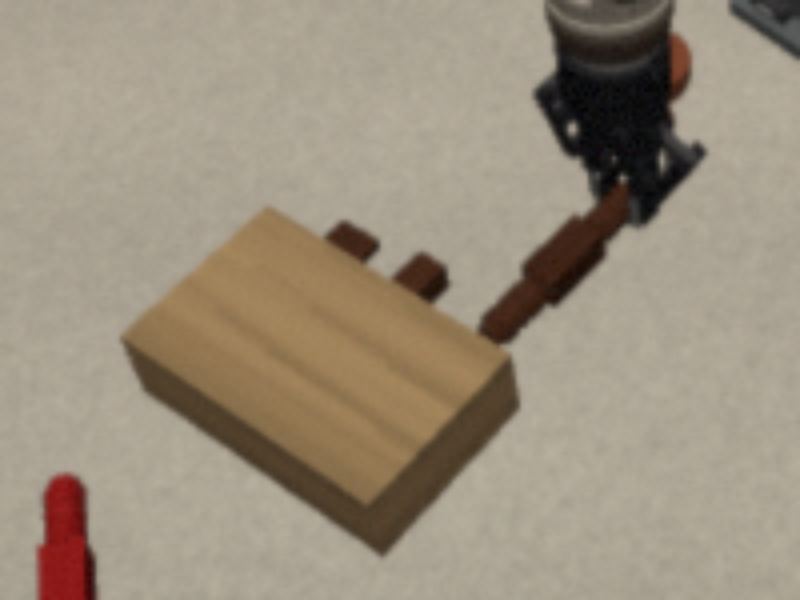

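The stem is fully out of the rack, level, its rear end about 19 mm clear of the mouth. Next: set it down.

>>> drive_tool(
  deltas=[
    [0,0,0,0,0,-0.8,0.8],
    [0,0,0,0,0,-0.3,0.8],
    [0,0,0,0,0,0,0.8],
  ],
)

```text
clock: 5.85
tool_pos: [564.5, -81.4, 76.3]
eef_rot: [-2.07, -2.362, 0.001]
ft_force: [-0.0, 0.6, -1.1]
gripper_width: 24.0
grasp_force: 58.8
```

>>> drive_tool(
  deltas=[
    [0,0,0,0,0,0,0.0],
    [0,0,0,0,0,0,-0.2],
    [0,0,0,0,0,0,-0.2],
    [0,0,0,0,0,4,-0.2],
    [0,0,0,0.2,-1.5,6,-0.2],
    [0,0,0,0.4,-3.0,5,-0.2],
    [0,0,0,0.4,-3.0,0,-0.2],
    [0,0,0,0,0,0,-0.2],
  ],
)

```text
clock: 6.85
tool_pos: [575.0, -157.7, 227.3]
eef_rot: [2.072, 2.36, 0.0]
ft_force: [-0.2, -0.0, -0.1]
gripper_width: 51.1
grasp_force: 0.0
```

```bash
cat > stem.py <<'E'
from h import *
np.set_printoptions(precision=3,suppress=True)
Rt,t=pose();print(Rt[:,1],t)
a,w=cloud('wrist')
P=w.reshape(-1,3)
g=a.reshape(-1,3).astype(int)
m=(P[:,2]>12)&(P[:,2]<33)&(P[:,0]>520)&(P[:,0]<625)&(P[:,1]>-240)&(P[:,1]<-30)
im=m.reshape(420,560).astype(np.uint8);n,l,st,_=cv2.connectedComponentsWithStats(im)
k=1+np.argmax(st[1:,4]);Q=P[(l==k).ravel()]
r=cv2.minAreaRect(np.float32(Q[:,:2]));print(r,len(Q),Q[:,2].max())
b=np.polyfit(Q[:,1],Q[:,0],1);Y=np.array([b[0],1])/np.hypot(b[0],1);X=np.array([Y[1],-Y[0]]);print('Y',Y,'yaw',np.arctan(-b[0]))
c=np.array(r[0]);py=(Q[:,:2]-c)@Y;px=(Q[:,:2]-c)@X
for e in range(-88,88,4):
    k=(py>=e)&(py<e+4)
    if k.sum()>3:print(e+2,k.sum(),px[k].min().round(1),px[k].max().round(1),np.percentile(Q[k,2],95).round(1))
print('ends',py.min(),py.max())
cv2.imwrite('pics/st.png',a[:,:,::-1])
E
python3 stem.py
```

```text
[0.992 0.129 0.001] [ 575.028 -157.662  227.291]
((571.1011352539062, -146.68246459960938), (28.019229888916016, 159.66949462890625), 5.874436378479004) 6767 30.744282787084046
Y [-0.098  0.995] yaw 0.09860232930552532
-78 92 -9.2 10.3 24.1
-74 58 -9.9 12.6 24.3
-70 134 -11.8 12.5 27.2
-66 140 -11.8 13.2 27.3
-62 156 -12.1 13.1 27.1
-58 121 -12.0 12.8 26.6
-54 136 -12.1 12.8 27.0
-50 152 -12.1 12.6 26.6
-46 135 -12.2 12.4 27.2
-42 141 -12.2 13.1 27.1
-38 155 -12.4 13.1 27.3
-34 188 -12.4 12.9 26.7
-30 69 -9.1 9.4 27.4
-26 172 -13.5 13.7 29.1
-22 181 -13.6 13.5 28.9
-18 180 -13.6 14.1 29.0
-14 187 -13.7 14.0 29.0
-10 190 -13.7 13.9 28.9
-6 188 -13.9 13.7 29.0
-2 193 -13.9 13.5 29.0
2 195 -14.0 13.9 29.0
6 197 -14.0 13.9 29.0
10 195 -13.3 13.8 29.1
14 200 -13.4 13.6 29.0
18 197 -13.4 13.4 29.0
22 198 -13.5 13.9 29.0
26 212 -13.7 13.8 29.0
30 198 -13.2 13.3 27.6
34 172 -12.7 12.4 27.0
38 178 -12.1 12.2 27.2
42 193 -12.1 12.8 27.2
46 183 -12.1 12.8 27.2
50 184 -12.3 12.4 26.9
54 197 -12.3 12.3 27.1
58 184 -12.4 12.2 26.8
62 203 -12.5 12.7 27.3
66 205 -12.6 12.6 27.3
70 205 -12.6 12.4 27.2
74 148 -11.1 9.3 24.8
78 155 -9.9 9.1 24.4
ends -79.85735299357428 79.82835985925136
```

The stem is on the bench, centre (571.1, -146.7), yaw about 0.10, square block level. Now I take it by the middle.

>>> drive_tool(
  deltas=[
    [0,0,-0.028,-0.4,1.1,-2,-0.2],
    [0,0,0,0,0,-5,-0.2],
    [0,0,0,0,0,-5,-0.2],
    [0,0,0,0,0,-3.1,-0.2],
    [0,0,0,0,0,0,-0.2],
    [0,0,0,0,0,0,0.6],
    [0,0,0,0,0,0,0.8],
    [0,0,0,0,0,0,0.8],
  ],
)

```text
clock: 7.9
tool_pos: [571.5, -145.1, 77.7]
eef_rot: [2.102, 2.332, 0.002]
ft_force: [-0.7, 1.1, 6.5]
gripper_width: 27.1
grasp_force: 60.6
```

>>> drive_tool(
  deltas=[
    [0,0,0,0,0,3,0.8],
    [0,0,0,0,0,5.5,0.8],
    [0,0,0,0,1,5.0,0.8],
    [0,0,-0.02,-0.9,4.8,2,0.8],
    [0,0,-0.02,-0.9,5.2,0,0.8],
    [0,0,-0.02,-0.9,5.2,0,0.8],
    [0,0,-0.02,-0.9,5.2,0,0.8],
    [0,0,-0.02,-0.9,5.2,0,0.8],
  ],
)

```text
clock: 8.9
tool_pos: [525.3, 122.5, 231.5]
eef_rot: [2.218, 2.224, 0.001]
ft_force: [1.2, -0.5, -1.2]
gripper_width: 26.9
grasp_force: 59.6
```

>>> drive_tool(
  deltas=[
    [0,0,-0.02,-0.9,5.2,0,0.8],
    [0,0,-0.019,-0.9,5.2,0,0.8],
    [0,0,0,0,4.6,0,0.8],
    [0,0,0,0,0,0,0.8],
    [0,0,0,0,0,0,0.8],
  ],
)

```text
clock: 9.52
tool_pos: [507.7, 270.8, 231.0]
eef_rot: [2.259, 2.183, -0.0]
ft_force: [-0.4, -0.3, -1.3]
gripper_width: 26.8
grasp_force: 59.6
```

```bash
python3 - <<'E'
from h import *
np.set_printoptions(precision=3,suppress=True)
Rt,t=pose();print(Rt[:,1],t)
a,w=cloud('wrist');cv2.imwrite('pics/hand.png',a[:,:,::-1])
m=(abs(w[...,0]-t[0])<22)&(w[...,2]<t[2]-40)&(w[...,2]>t[2]-85)&(w[...,1]>t[1]+12)
n,l,st,_=cv2.connectedComponentsWithStats(m.astype(np.uint8));k=1+np.argmax(st[1:,4]);Q=w[l==k]-t
print(st[k],len(Q));L=Q@Rt
for e in range(10,100,5):
    k=(L[:,0]>=e)&(L[:,0]<e+5)
    if k.sum()>3:print(e+2.5,k.sum(),L[k,1].min().round(1),L[k,1].max().round(1),np.percentile(L[k,2],5).round(1))
print('end',np.percentile(L[:,0],[99,99.9]))
E
```

```text
[ 0.999 -0.035 -0.   ] [507.716 270.8   231.048]
[  218    80   100   207 13827] 13827
12.5 959 -20.1 13.9 42.6
17.5 1019 -13.9 13.8 48.9
22.5 1046 -14.1 14.1 48.9
27.5 1438 -14.0 14.0 49.4
32.5 737 -12.6 12.6 50.6
37.5 951 -12.5 13.0 50.5
42.5 969 -12.6 12.8 50.5
47.5 956 -12.5 12.8 51.0
52.5 1042 -12.4 13.0 50.5
57.5 1018 -12.7 12.7 50.8
62.5 1119 -12.6 13.1 50.5
67.5 1152 -12.4 13.0 50.4
72.5 917 -11.5 12.0 52.6
77.5 504 -9.5 9.9 53.4
end [77.012 77.759]
```

View pics/hand.png

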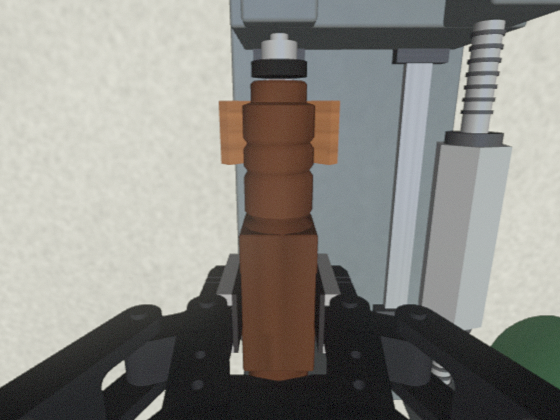

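The stem is held square (tip at (278,90)), and the +y pad (279,68) is in line with it. The stem centre is -2.2 mm along the tool x and 63.3 mm below the TCP, so I shift (+0.4, +3) mm and lower to TCP z of about 144.

>>> drive_tool(
  deltas=[
    [0,0,0,0.03,0.3,0,0.8],
    [0,0,0,0,0,-2.5,0.8],
    [0,0,0,0,0,-2.5,0.8],
    [0,0,0,0,0,-1.5,0.8],
    [0,0,0,0,0,0,0.8],
    [0,0,0,0,0,0,0.8],
  ],
)

```text
clock: 10.32
tool_pos: [508.5, 273.9, 166.9]
eef_rot: [2.26, 2.182, 0.002]
ft_force: [0.9, 0.2, -0.4]
gripper_width: 26.9
grasp_force: 59.5
```

```bash
python3 - <<'E'
from h import *
np.set_printoptions(precision=3,suppress=True)
s=env.state();print(s['ft_force'],s['tool_pos'])
Rt,t=pose()
a,w=cloud('wrist');L=(w-t)@Rt
print('stem end',[np.percentile(L[(abs(L[...,1])<8)&(L[...,2]>50)&(L[...,2]<62)&(L[...,0]>20)&(L[...,0]<81)][:,0],99.5)])
k=(abs(L[...,1])<14)&(L[...,0]>70)&(L[...,0]<130)&(w[...,2]>78)
for e in range(70,116,2):
    q=k&(L[...,0]>=e)&(L[...,0]<e+2)
    if q.sum()>3:print(e+1,q.sum(),L[...,1][q].min(),L[...,1][q].max(),w[...,2][q].max(),np.median(a[q],0))
E
```

```text
[ 0.926  0.178 -0.426] [508.483 273.943 166.938]
stem end [np.float64(77.64608818742671)]
71 359 -11.476810700721478 12.01261801606483 116.39852408225059 [81. 54. 41.]
73 381 -9.510149592990802 9.965659188376376 114.37226137356012 [103.  67.  48.]
75 353 -9.491642049427558 9.969381209866526 115.00008786895052 [103.  67.  48.]
77 326 -9.426179590629271 9.839164741106526 114.45914627755764 [98. 64. 47.]
83 600 -13.693539523297122 13.99807620869961 97.12913442867597 [38.5 38.  38. ]
85 423 -13.873210142951494 13.575006950174037 97.34870772024271 [43. 43. 42.]
87 437 -13.98486506430625 13.962861001287147 97.56088639349096 [43. 43. 43.]
89 434 -13.92919305883969 13.901065147647953 96.91880476937207 [43. 42. 42.]
91 172 -13.79826442021212 13.79325281108311 96.70809655846024 [128.  129.5 128. ]
93 282 -10.134036681616847 9.107157009793237 91.79879643869033 [176. 177. 176.]
95 292 -10.028623206721608 9.115603792188287 91.24468905578938 [176. 176. 176.]
97 293 -9.90182588498135 9.564097694142381 91.48942717029925 [176. 177. 176.]
99 307 -9.954597695837824 9.54724071649947 91.26236233211289 [176. 177. 176.]
101 87 -9.86432650132699 8.901915847688082 90.49100791108992 [173. 175. 174.]
103 159 -13.005093031783918 8.879409194770977 99.72852445501466 [171. 171. 170.]
105 1037 -13.987709276330715 13.998363986600923 99.21943333668092 [58. 61. 61.]
```

>>> drive_tool(
  deltas=[
    [0,0,0,0,-0.05,-1.0,0.8],
    [0,0,0,0,0,-0.8,0.8],
    [0,0,0,0,0,-0.4,0.8],
    [0,0,0,0,0,0,0.8],
    [0,0,0,0,0,0,0.8],
  ],
)

```text
clock: 11.0
tool_pos: [508.3, 273.4, 143.9]
eef_rot: [2.26, 2.182, 0.0]
ft_force: [1.1, 0.2, -0.2]
gripper_width: 26.9
grasp_force: 59.6
```

>>> drive_tool(
  deltas=[
    [0,0,0,0,0,-0.07,0.8],
    [0,0,0,0,0,0,0.8],
    [0,0,0,0,0,0,0.3],
    [0,0,0,0,0,0,-0.1],
    [0,0,0,0,0,0,-0.2],
    [0,0,0,0,0,0,-0.2],
    [0,0,0,0,0,3,-0.2],
    [0,0,0,0,0,5,-0.2],
  ],
)

```text
clock: 12.0
tool_pos: [507.4, 273.1, 222.3]
eef_rot: [-2.259, -2.181, 0.006]
ft_force: [0.6, 1.0, -0.5]
gripper_width: 51.3
grasp_force: 0.0
```

>>> drive_tool(
  deltas=[
    [0,0,0,0,0,5,-0.2],
    [0,0,0,3,0,0,-0.2],
    [0,0,0,0,0,0,-0.2],
  ],
)

```text
clock: 12.38
tool_pos: [539.3, 273.4, 272.9]
eef_rot: [2.261, 2.181, 0.0]
ft_force: [-0.6, -0.6, -0.7]
gripper_width: 51.2
grasp_force: 0.0
```

```bash
python3 - <<'E'
from h import *
np.set_printoptions(precision=3,suppress=True)
Rt,t=pose();print(t,Rt[:,1])
a,w=cloud('wrist');cv2.imwrite('pics/lay.png',a[:,:,::-1])
yw=np.radians(-2.0);X=np.array([np.cos(yw),np.sin(yw)]);Y=np.array([-X[1],X[0]])
bed=np.array([508.0,271.6]);D=w[...,:2]-bed;px=D@X;py=D@Y;z=w[...,2]
g=a.astype(int)
k=(abs(px)<20)&(abs(py)<92)&(z>80)&(z<99)
for e in range(-90,92,6):
    q=k&(py>=e)&(py<e+6)
    if q.sum()>3:print(e+3,q.sum(),px[q].min().round(1),px[q].max().round(1),np.percentile(z[q],98).round(1),np.median(g[q],0))
q=k&(abs(px)<8)&(py>70);h=np.histogram(py[q],np.arange(70,93,1));print(h[0])
s=(abs(py)<36)&(px>78)&(px<122)&(z>105)&(z<135);sx=px[s]-100
for e in range(-21,21,3):
    q=(sx>=e)&(sx<e+3)
    if q.sum()>9:print(e+1.5,q.sum(),np.median(z[s][q]).round(2))
E
```

```text
[539.253 273.402 272.937] [ 0.999 -0.036  0.   ]
-87 559 -15.6 15.9 96.4 [33. 31. 30.]
-81 37 -10.5 9.5 90.6 [90. 57. 42.]
-75 117 -9.4 12.1 90.8 [98. 64. 45.]
-69 234 -16.9 20.0 93.1 [98. 63. 46.]
-63 261 -12.4 19.3 93.3 [97. 63. 45.]
-57 212 -11.7 19.4 93.5 [96. 62. 45.]
-51 255 -12.7 19.5 93.3 [95. 63. 45.]
-45 236 -17.2 19.5 93.6 [98.  65.  47.5]
-39 267 -19.9 19.6 93.4 [99. 65. 48.]
-33 246 -12.5 19.6 93.3 [90. 61. 45.]
-27 223 -13.5 14.3 94.9 [92. 64. 50.]
-21 296 -13.4 14.2 95.4 [93. 65. 50.]
-15 317 -13.8 14.2 95.2 [93. 66. 51.]
-9 312 -13.5 14.2 95.2 [94. 66. 51.]
-3 318 -13.7 14.1 95.2 [94. 66. 52.]
3 330 -13.8 14.2 95.3 [95. 67. 52.]
9 329 -13.3 14.2 95.3 [95. 66. 53.]
15 348 -13.9 14.2 95.3 [95. 67. 52.]
21 337 -13.4 14.2 95.2 [95. 67. 52.]
27 406 -13.1 14.1 95.0 [91. 62. 48.]
33 258 -12.2 12.6 93.4 [85. 58. 45.]
39 364 -19.9 19.9 93.5 [99.5 66.  50. ]
45 368 -20.0 19.9 93.5 [97. 65. 48.]
51 355 -19.9 20.0 93.2 [95. 63. 47.]
57 371 -20.0 19.4 93.4 [95. 62. 47.]
63 369 -19.9 19.5 93.3 [97. 64. 48.]
69 374 -19.9 19.6 93.5 [96.  63.5 47. ]
75 266 -11.3 11.9 91.6 [91. 62. 46.]
81 82 -9.8 9.4 91.2 [93.  63.5 48. ]
87 416 -14.9 15.8 97.0 [43. 43. 42.]
93 159 -16.0 15.8 97.0 [43. 43. 43.]
[48 23 47 22 46 24 48 28 44 24  0  0  0  0 24 48 24 48 46 29 48 40]
-16.5 486 115.82
-13.5 552 118.77
-10.5 601 121.92
-7.5 616 125.08
-4.5 520 127.31
-1.5 474 126.75
1.5 484 126.03
4.5 463 125.32
7.5 465 124.54
10.5 475 123.75
13.5 146 123.18
```

View pics/lay.png

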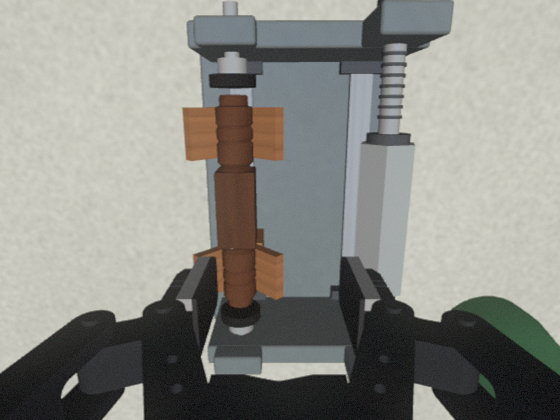

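The stem lies centred in both V blocks (y from -80 to +80, block top at the expected height), with about 4 mm to each pad. The sleeve is at 14° with its axis at (607.9, 268.1, 110). I take it with the tool tilted -16°.

>>> drive_tool(
  deltas=[
    [-0.005,-0.14,0,1.6,-0.2,-1.9,-0.2],
    [-0.005,-0.14,0,1.65,-0.2,-1.9,-0.2],
    [0,0,0,0,0,0,-0.2],
    [0,0,0,0,0,0,-0.2],
  ],
)

```text
clock: 12.92
tool_pos: [570.0, 269.6, 236.4]
eef_rot: [2.106, 2.034, 0.285]
ft_force: [-0.1, -0.1, 0.2]
gripper_width: 50.8
grasp_force: 0.0
```

```bash
cat > sl.py <<'E'
from h import *
import sys
np.set_printoptions(precision=3,suppress=True)
Rt,t=pose();X=np.array([np.cos(-.035),np.sin(-.035),0]);Y=np.array([-X[1],X[0],0]);A=np.array([607.9,268.1,110])
th=np.arctan2(-Rt[:,2]@X,-Rt[2,2]);d=t-A
print('tilt',th,np.degrees(th),'in tool',d@Rt,'lateral',Rt[:,0]@Y,'joints',np.array(env.state()['joints']))
if len(sys.argv)>1:  # target tilt, distance
    T,D=map(float,sys.argv[1:]);
    tgt=A+D*(np.sin(T)*X+[0,0,np.cos(T)])
    print('delta cm',(tgt-t)/10,'rot',(T-th)*Y)
E
python3 sl.py -0.28 52
```

```text
tilt -0.27805548092841187 -15.931405527678354 in tool [   0.225   -1.788 -131.921] lateral 0.9999998820110277 joints [ 0.488  0.059 -0.008  1.261 -0.137  2.077]
delta cm [ 2.354 -0.099 -7.639] rot [-0.    -0.002 -0.   ]
```

>>> drive_tool(
  deltas=[
    [0,0,0,0.8,-0.03,-2.6,-0.2],
    [0,0,0,0.8,-0.03,-2.6,-0.2],
    [0,0,0,0.75,-0.03,-2.4,-0.2],
    [0,0,0,0,0,0,-0.2],
    [0,0,0,0,0,0,0.3],
    [0,0,0,0,0,0,0.8],
    [0,0,0,0,0,0,0.8],
    [0,0,0,0,0,0,0.8],
  ],
)

```text
clock: 13.92
tool_pos: [593.7, 269.0, 161.0]
eef_rot: [2.105, 2.034, 0.288]
ft_force: [-5.1, 0.2, 1.1]
gripper_width: 30.9
grasp_force: 61.8
```

```bash
python3 sl.py -0.08 52
```

```text
tilt -0.2800872329867855 -16.04781634564018 in tool [  0.417   0.435 -52.992] lateral 0.99999944559464 joints [ 0.469  0.118 -0.091  1.115 -0.133  2.057]
delta cm [ 1.006 -0.072  0.079] rot [0.007 0.2   0.   ]
```

>>> drive_tool(
  deltas=[
    [0.0045,0.13,0,0.67,-0.024,0.147,0.8],
    [0.0045,0.13,0,0.69,-0.024,0.058,0.8],
    [0.0045,0.13,0,0.69,-0.024,-0.031,0.8],
    [0.0045,0.13,0,0.68,-0.024,-0.12,0.8],
    [0,0,0,0,0,0,0.8],
  ],
)

```text
clock: 14.55
tool_pos: [621.1, 267.9, 160.8]
eef_rot: [-2.125, -2.051, 0.255]
ft_force: [-12.0, -0.5, 3.8]
gripper_width: 30.7
grasp_force: 68.9
```

```bash
python3 sl.py 0.24 53
```

```text
tilt 0.24690770540881435 14.14676944918451 in tool [  0.258   0.42  -52.458] lateral 0.9999998718697319 joints [0.376 0.597 0.527 1.728 0.098 1.972]
delta cm [-0.064 -0.023  0.072] rot [-0.    -0.007 -0.   ]
```

>>> drive_tool(
  deltas=[
    [0.0045,0.13,0,0.63,-0.024,-0.19,0.8],
    [0.0045,0.13,0,0.62,-0.024,-0.28,0.8],
    [0,0,0,0,0,0,0.8],
  ],
)

```text
clock: 14.92
tool_pos: [633.1, 267.5, 154.4]
eef_rot: [-1.967, -1.897, 0.496]
ft_force: [-18.6, -1.7, -1.3]
gripper_width: 30.9
grasp_force: 79.3
```

```bash
python3 sl.py 0.76 53
```

```text
tilt 0.5104845872246802 29.248612354452113 in tool [  0.237   0.329 -51.04 ] lateral 0.9999989810984979 joints [0.344 0.91  0.936 2.077 0.181 1.907]
delta cm [ 1.127 -0.066 -0.596] rot [0.009 0.249 0.   ]
```

The sleeve is at about 1.03 rad and joint 4 is nearing its range. I open the fingers around the sleeve, swing back one flat (60°) about its axis, and take it again.

>>> drive_tool(
  deltas=[
    [0,0,0,0,0,0,0.2],
    [0,0,0,0,0,0,-0.4],
    [0,0,0,0,0,0,-0.4],
    [0,0,0,0,0,0,-0.4],
  ],
)

```text
clock: 15.42
tool_pos: [633.9, 267.1, 155.8]
eef_rot: [-1.972, -1.905, 0.486]
ft_force: [0.2, -0.6, -0.7]
gripper_width: 59.9
grasp_force: 0.0
```

```bash
python3 sl.py 0.51 53
```

```text
tilt 0.4991051071827816 28.596616174997976 in tool [ -0.132   0.929 -52.695] lateral 0.9999999703375193 joints [0.344 0.899 0.925 2.066 0.178 1.907]
delta cm [-0.016  0.013  0.043] rot [0.    0.011 0.   ]
```

>>> drive_tool(
  deltas=[
    [-0.0045,-0.13,0,-0.62,0.022,0.3,-0.4],
    [-0.0045,-0.13,0,-0.66,0.023,0.21,-0.4],
    [-0.0045,-0.13,0,-0.68,0.024,0.126,-0.4],
    [-0.0045,-0.13,0,-0.69,0.024,0.035,-0.4],
    [-0.0045,-0.13,0,-0.69,0.024,-0.055,-0.4],
    [-0.0045,-0.13,0,-0.68,0.024,-0.145,-0.4],
    [-0.0045,-0.13,0,-0.65,0.023,-0.23,-0.4],
    [-0.0045,-0.13,0,-0.62,0.022,-0.31,-0.4],
  ],
)

```text
clock: 16.42
tool_pos: [580.6, 268.9, 155.4]
eef_rot: [1.944, 1.876, 0.526]
ft_force: [0.1, -0.6, 0.5]
gripper_width: 59.8
grasp_force: 0.0
```

>>> drive_tool(
  deltas=[
    [0,0,0,0,0,0,-0.4],
    [0,0,0,0,0,0,-0.4],
  ],
)

```text
clock: 16.68
tool_pos: [581.6, 269.3, 155.8]
eef_rot: [1.947, 1.88, 0.521]
ft_force: [0.1, 0.8, -0.1]
gripper_width: 59.8
grasp_force: 0.0
```

```bash
python3 sl.py -0.54 53
```

```text
tilt -0.5396922723708071 -30.92208944267213 in tool [  0.299   0.975 -52.817] lateral 0.9999994093563643 joints [ 0.524 -0.065 -0.353  0.813 -0.275  2.063]
delta cm [-0.095 -0.021 -0.035] rot [-0. -0. -0.]
```

Now grip and turn forward again.

>>> drive_tool(
  deltas=[
    [0,0,0,-0.09,0,-0.03,-0.2],
    [0,0,0,0,0,0,0.3],
    [0,0,0,0,0,0,0.8],
    [0,0,0,0,0,0,0.8],
    [0,0,0,0,0,0,0.8],
  ],
)

```text
clock: 17.3
tool_pos: [581.2, 269.0, 154.9]
eef_rot: [1.946, 1.877, 0.523]
ft_force: [7.5, 0.3, 0.2]
gripper_width: 31.1
grasp_force: 61.7
```

>>> drive_tool(
  deltas=[
    [0.0045,0.13,0,0.62,-0.022,0.31,0.8],
    [0.0045,0.13,0,0.65,-0.023,0.23,0.8],
    [0.0045,0.13,0,0.68,-0.024,0.145,0.8],
    [0.0045,0.13,0,0.69,-0.024,0.055,0.8],
    [0,0,0,0,0,0,0.8],
  ],
)

```text
clock: 17.92
tool_pos: [607.5, 268.1, 162.3]
eef_rot: [2.253, 2.173, 0.018]
ft_force: [-6.0, -1.6, 13.0]
gripper_width: 31.3
grasp_force: 67.4
```

```bash
python3 sl.py -0.02 53
```

```text
tilt -0.01624198543301819 -0.9305972162249052 in tool [ -0.004   0.412 -52.345] lateral 0.9999996440844525 joints [ 0.418  0.34   0.199  1.415 -0.007  2.024]
delta cm [-0.062  0.004  0.064] rot [-0.    -0.004 -0.   ]
```

>>> drive_tool(
  deltas=[
    [0.0049,0.14,0,0.73,-0.025,-0.03,0.8],
    [0.0049,0.14,0,0.72,-0.025,-0.14,0.8],
    [0.0049,0.14,0,0.69,-0.024,-0.24,0.8],
    [0.0049,0.14,0,0.65,-0.023,-0.33,0.8],
    [0,0,0,0,0,0,0.8],
    [0,0,0,0,0,0,0.8],
  ],
)

```text
clock: 18.68
tool_pos: [633.8, 267.2, 153.9]
eef_rot: [-1.954, -1.887, 0.512]
ft_force: [-4.8, -2.0, 3.1]
gripper_width: 31.0
grasp_force: 74.3
```

```bash
python3 sl.py 0.54 53
```

```text
tilt 0.5288366223503916 30.300106512631224 in tool [ -0.035   0.268 -50.978] lateral 0.999999299060898 joints [0.342 0.936 0.972 2.105 0.186 1.901]
delta cm [ 0.13  -0.006  0.158] rot [0.    0.011 0.   ]
```

>>> drive_tool(
  deltas=[
    [0,0,0,0,0,0,0.2],
    [0,0,0,0,0,0,-0.4],
    [0,0,0,0,0,0,-0.4],
    [0,0,0,0,0,0,-0.4],
    [-0.0049,-0.14,0,-0.65,0.023,0.33,-0.4],
    [-0.0049,-0.14,0,-0.69,0.024,0.24,-0.4],
    [-0.0049,-0.14,0,-0.72,0.025,0.14,-0.4],
    [-0.0038,-0.11,0,-0.6,0.025,0.03,-0.4],
  ],
)

```text
clock: 19.68
tool_pos: [607.9, 268.4, 163.0]
eef_rot: [-2.259, -2.182, 0.001]
ft_force: [-0.6, -0.4, 0.2]
gripper_width: 59.8
grasp_force: 0.0
```

>>> drive_tool(
  deltas=[
    [0,0,0,0,0,3,-0.4],
    [0,0,0,0,0,5,-0.4],
    [0,0,0,-3,0,4,-0.4],
    [0,0,0,-3,0,0,-0.4],
    [0,0,0,0,0,0,-0.4],
  ],
)

```text
clock: 20.3
tool_pos: [547.2, 268.5, 283.4]
eef_rot: [-2.256, -2.181, 0.005]
ft_force: [-0.0, 0.9, -0.2]
gripper_width: 60.0
grasp_force: 0.0
```

```bash
python3 - <<'E'
from h import *
np.set_printoptions(precision=3,suppress=True)
Rt,t=pose();print(t,env.state()['ft_force'])
a,w=cloud('wrist');cv2.imwrite('pics/fin.png',a[:,:,::-1])
yw=np.radians(-2.0);X=np.array([np.cos(yw),np.sin(yw)]);Y=np.array([-X[1],X[0]])
bed=np.array([508.0,271.6]);D=w[...,:2]-bed;px=D@X;py=D@Y;z=w[...,2]
k=(abs(px)<20)&(abs(py)<92)&(z>80)&(z<99)
for e in list(range(-90,-60,3))+list(range(-30,30,15))+list(range(60,92,3)):
    q=k&(py>=e)&(py<e+3)
    if q.sum()>3:print(e+1.5,q.sum(),px[q].min().round(1),px[q].max().round(1),np.percentile(z[q],98).round(1),np.median(a[q],0))
s=(abs(py)<36)&(px>78)&(px<122)&(z>105)&(z<135);sx=px[s]-100
for e in range(-21,21,3):
    q=(sx>=e)&(sx<e+3)
    if q.sum()>9:print(e+1.5,q.sum(),np.median(z[s][q]).round(2))
a,w=cloud('top')
for n in('blank','slat','bowl_head','glass_base'):
    for o in viewer.outline_of(n,'top')[:2]:print(n,round(o['confidence'],2),o['rect'],np.nanmedian(w[o['region']],0))
E
```

```text
[547.177 268.485 283.358] [-0.047  0.931 -0.157]
-88.5 41 -14.1 16.0 96.0 [53. 52. 52.]
-85.5 131 -15.6 15.9 96.6 [44. 42. 41.]
-82.5 126 -15.1 16.1 96.8 [44. 43. 41.]
-79.5 285 -15.6 16.0 96.0 [37. 34. 31.]
-76.5 80 -9.4 9.6 90.5 [99. 64. 46.]
-73.5 31 -7.0 9.3 90.9 [99. 65. 46.]
-70.5 120 -19.9 19.5 93.2 [98. 65. 47.]
-67.5 123 -19.9 19.6 93.1 [99. 65. 47.]
-64.5 127 -19.8 19.6 93.4 [99. 65. 47.]
-61.5 137 -19.7 19.7 93.3 [98. 64. 46.]
-28.5 72 -13.2 14.1 94.7 [85.5 61.  46. ]
-13.5 147 -13.3 14.2 95.2 [94. 66. 51.]
1.5 154 -13.4 14.1 95.2 [94.  67.  52.5]
16.5 166 -13.2 14.2 95.2 [95. 66. 53.]
61.5 193 -19.9 19.5 94.0 [95. 63. 47.]
64.5 156 -19.8 19.6 93.5 [95. 64. 47.]
67.5 201 -19.5 19.6 93.6 [96. 64. 48.]
70.5 161 -19.9 19.6 93.6 [96. 63. 47.]
73.5 141 -10.6 11.2 92.1 [87. 58. 45.]
76.5 113 -9.4 9.7 90.6 [93. 62. 47.]
79.5 176 -15.8 15.6 96.4 [50. 46. 41.]
82.5 216 -14.7 15.7 97.1 [44. 44. 43.]
85.5 218 -15.8 15.7 96.4 [44. 43. 43.]
88.5 129 -15.4 15.7 96.2 [136. 137. 135.]
91.5 89 -9.0 9.6 90.9 [160. 161. 161.]
-19.5 76 110.15
-16.5 586 112.98
-13.5 627 118.44
-10.5 614 123.69
-7.5 451 125.8
-4.5 454 125.81
-1.5 459 125.9
1.5 470 125.84
4.5 492 125.9
7.5 496 125.95
10.5 240 123.82
13.5 210 118.54
16.5 212 113.65
19.5 29 110.2
blank 0.46 [341.0, 237.0, 25.4, 11.5] [ 508.712 -231.005   35.846]
slat 0.55 [350.2, 260.5, 15.1, 12.7] [ 444.056 -244.426   22.23 ]
bowl_head 0.97 [252.3, 231.8, 23.0, 24.7] [505.      3.423  70.067]
bowl_head 0.39 [136.0, 240.9, 49.6, 9.5] [506.886 256.045  92.621]
glass_base 0.58 [213.8, 128.0, 38.3, 41.4] [733.692  82.34   96.743]
```

View pics/fin.png

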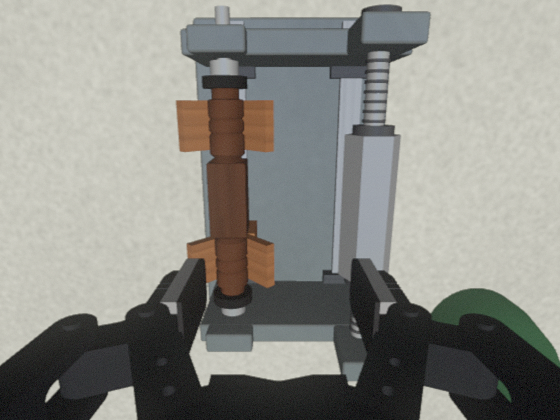

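The final view shows both pads against the stem ends, at (224,82) and (232,297). The sleeve flat is level again at about 2.09 rad, which should give roughly 9 N per pad. The blank, slat, bowl and glass base haven't moved, and the arm is clear of everything.

```bash
python3 -c "
from bench import env
print(env.hand_in())"
```

```text
the job is handed in; nothing more can be done
None
```

The job is handed in at about 20 s on the clock, though `hand_in` returned no verdict: the stem lies centred in both V blocks, the sleeve is at about 2.09 rad (roughly 9 N per pad, worked out from the spring rate), and the other stock, bowl and glass base have not moved.

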